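# Set out the blood grouping row

## Robot

A 6-joint arm with a two-finger parallel gripper is mounted at the origin on a cart in front of the work surface, level with it; the furniture and walls round the work are solid. World frame = base frame: x ahead of the robot, y to its left, z up, the work surface at z = 0. Lengths are in m, angles in rad, forces in N, time in s.
With the tool pointing down it reaches from about 0.275 to 0.975 m from the base axis. Payload 8.4 kg.
Tool frame: the origin (TCP) lies on the mounting face of the last link; the fingertips stand 190 mm ahead of it and the grasp point (between the pads) lies 171 mm ahead of it; z points along the fingers, y is the line along which they close (so a half turn about z gives the same grasp; the last joint's range is limited). The gripper opens to 92 mm and grips with 3 to 60 N. Pads are 20 mm wide; open, the fingers measure 128 mm over their backs; the gripper's body (75 mm by 189 mm) begins 69 mm behind the grasp point.
Start: joints at [-1.16, 0.353, 1.633, -0, 1.155, -0.002], TCP at [0.251, -0.573, 0.405] pointing down, gripper open.
Joint ranges: [-2.63, 2.63], [-0.92, 2.1], [0.06, 2.66], [-1.3, 4.44], [0, 2.69], [-3.02, 3.02]. Speed limits (rad/s): [2.22, 2.22, 2.79, 3.14, 3.14, 3.14].

## Interface

Orientations are given as a rotation vector (axis times angle).
In Python, from bench import * gives the robot as it stands. The module is installed in compiled form; this text tells all that it offers.
- The arm moves only by the shell command python3 -m creep 'ROWS' [FORCE]. ROWS is JSON, a list of rows, each an object with "hand": the closure, from -1 (fully open) to 1 (shut); "linear": the shift along the tool's x, y, z scaled (see below), a list of three; "turn": the turn about the tool's z scaled (see below). In form: [{"hand": hand, "linear": [x, y, z], "turn": turn}, ...]. A call has 1 to 20 rows; each row is the pose to reach, as a shift and turn from the pose commanded when the call began, along the tool's axes at that moment; what a row does not reach only later rows make up. The controller multiplies each number of a shift by 15 cm and each number of a turn by pi/2 rad. A row lasts 1/12 s, in which the tool goes at most 41.7 mm and 7.16 degrees, less where a joint would pass 70% of its speed; a pose out of reach is approached as far as the arm can. A call with a number of a shift or a turn outside -1 to 1 is refused whole. A call with a gripper value outside its range is refused whole. The fingers move at their own pace and stop on an object; FORCE is the grip in N (left out, the last holds). Time passes only in rows, so rows that repeat a pose let the fingers close. It gives the time, the measured TCP pose, the force, the opening and the grip force at its end, in the units of the state.
- get_obs(): the state, without advancing time (a new reading comes with each control period).
- camera(name): name is "scene" or "top"; returns a dict with "pixels" (480x640x3 uint8, blue, green, red), "range_z" (480x640 float32, m along the optical axis (not along the pixel's ray), 0 where there is no reading), "vertical_fov" (degrees; the focal length in pixels is half the picture's height over the tangent of half this angle, whatever the lens; pixels are square), "cx", "cy" (the principal point, pixels), "eye" and "rotation" of the camera in the world. Camera axes: x right, y up, looking along -z (the intrinsics and any distortion apply to the point x, -y, -z); pixel columns grow to the right and rows downward; lengths in m; the calibration is good to about 2 mm. A picture is of the moment at which its call begins.
- finish_job(): hands the job in; it is judged then, once.
Trained networks look in a picture, given as the dict that the camera call returned (one of the last four; its "shot" number tells which), for a name from the list of things; names that differ only in an ending like _2 or _b are one class to them, and where a whole thing is asked for, a point or a joint stands for the part that bears it (a point fixed in the world has none). Each returns a list of dicts, best first, with "score" (0 to 1); they miss things now and then, are a little off and sometimes report something else, mostly with a low value. They report only what shows in the picture. A call takes as long as a camera call.
- look_for(label, picture): "extent" ([left, top, width, height] in pixels, round what is visible of it).
- tip_of(label, picture): "xy" ([column, row] in pixels: a listed point, or the origin of a listed thing).
The state is a dict: "time_s": time; "joint_positions": joint angles; "joint_velocities": joint speeds; "joint_efforts": joint torques, N m; "tcp_pos": TCP position; "tool_rot": TCP orientation; "wrist_force": force on the tool from outside, world axes, zero at the start; "torque": the same for the moment, N m; "grip_width": finger opening in m; "grasp_force": force on a finger pad.
Only numpy, scipy, OpenCV 4.12 (cv2) and the standard library are available. Lean on these libraries where they do the work, as an engineer would, in place of code of your own. Each camera call takes 0.05 s, during which the arm holds its last target. There are 200 camera calls.

## Task

Set out the reagents for blood grouping: in the grey rack, four bottles must stand in neighbouring holes with no gap, from left to right (as the robot sees them) blue, yellow, black, red, with the black one staying in the hole where it already stands. Then take the gel card from its blue stand and lean it, green band up and foot on the worktop, at a steep and stable angle against the front of the rack, facing squarely and directly in front of the black bottle. Set things down without knocking any bottle over, and leave the black bottle, the white-capped bottle and the timer where they are.

Things in the scene. Friction and masses are not known exactly. Their poses are not given: they have to be found in the camera images.
- rack: Grey rack, fixed, 56 mm deep (x), 286 long (y), 38 high. Origin: centre of underside; front (-x) faces the robot, +y is its left end. Seven open 32 mm holes in a row at x = 0, y = +114, +76, +38, 0, -38, -76, -114 mm through the top plate (z 32 to 38); bottles stand on the base plate, top at z = 4 mm. The card leans on the top plate's front edge (x = -28, z = 38 mm).
- blue_bottle: Dropper bottle, 99 mm tall, about 0.03 kg: body 24.4 mm in diameter up to 67 mm, collar 23.8 mm up to 75 mm, then a 15 mm wide nozzle. Blue bands and contents, cream nozzle. Starts on the open worktop left of the clipboard (a like one to the right of it, beside the clear tube rack, is not meant). Origin: centre of its underside; z up along the bottle.
- yellow_bottle: Dropper bottle, 99 mm tall, about 0.03 kg: body 24.4 mm in diameter up to 67 mm, collar 23.8 mm up to 75 mm, then a 15 mm wide nozzle. Yellow bands and yellow contents, cream nozzle. Starts on the worktop. Origin: centre of its underside; z up along the bottle.
- red_bottle: Dropper bottle, 99 mm tall, about 0.03 kg: body 24.4 mm in diameter up to 67 mm, collar 23.8 mm up to 75 mm, then a 15 mm wide nozzle. Red bands and pink contents, cream nozzle. Starts in the rack, in the hole just left of the black bottle, which is the yellow bottle's place. Origin: centre of its underside; z up along the bottle.
- black_bottle: Dropper bottle, 99 mm tall, about 0.03 kg: body 24.4 mm in diameter up to 67 mm, collar 23.8 mm up to 75 mm, then a 15 mm wide nozzle. White body, black band and nozzle, pink contents. In the rack, third hole from the left or second from the right; stays there. Origin: centre of its underside; z up along the bottle.
- white_bottle: Dropper bottle with a wide flat white cap and a purple band, 26 mm in diameter, 78 mm tall. Stands in the rack clear of the row; not part of the job, stays there. Origin: centre of its underside.
- gel_card: Rigid gel card 53 mm wide (y), 70 tall (z), 5 thick (x), 0.03 kg, white with six narrow columns, green band and foil strip near the upper edge. Origin: middle of its lower edge (foot); z runs up the card. Starts upright in the stand's middle slot, foot 5 mm above the worktop. Either flat side may face the rack; foot 14 mm ahead of the rack's front edge gives a lean of about 20 degrees.
- card_stand: Blue slotted stand of the gel card, fixed during the run, 44 mm (x) by 66 mm (y) by 28 mm high, three slots 8 mm wide along y; the card stands in the middle one and sticks out 47 mm. Origin: centre of its underside.
- timer: White bench timer, 62 x 68 x 21 mm, lying on the worktop; a bystander. Origin: centre of its underside.

How it is judged:
At the end, for the whole second after the job is handed in: Blue, yellow, black, red seated upright (0.15 rad) in neighbouring holes, left to right, black in its first hole; card's foot on the worktop, touching the rack's front, leaning 0.10 to 0.60 rad, within 15 mm of the black bottle's hole sideways and 0.3 rad of square; all released, at rest ((((x of blue_bottle in the frame of rack between -0.008 and 0.008 m and y of blue_bottle in the frame of rack between 0.106 and 0.122 m and z of blue_bottle in the frame of rack below 0.012 m and angle between blue_bottle's own z axis and vertical below 0.15 rad) and (x of yellow_bottle in the frame of rack between -0.008 and 0.008 m and y of yellow_bottle in the frame of rack between 0.068 and 0.084 m and z of yellow_bottle in the frame of rack below 0.012 m and angle between yellow_bottle's own z axis and vertical below 0.15 rad) and (x of black_bottle in the frame of rack between -0.008 and 0.008 m and y of black_bottle in the frame of rack between 0.03 and 0.046 m and z of black_bottle in the frame of rack below 0.012 m and angle between black_bottle's own z axis and vertical below 0.15 rad) and (x of red_bottle in the frame of rack between -0.008 and 0.008 m and y of red_bottle in the frame of rack between -0.008 and 0.008 m and z of red_bottle in the frame of rack below 0.012 m and angle between red_bottle's own z axis and vertical below 0.15 rad) and y of gel_card in the frame of rack between 0.023 and 0.053 m) or ((x of blue_bottle in the frame of rack between -0.008 and 0.008 m and y of blue_bottle in the frame of rack between -0.008 and 0.008 m and z of blue_bottle in the frame of rack below 0.012 m and angle between blue_bottle's own z axis and vertical below 0.15 rad) and (x of yellow_bottle in the frame of rack between -0.008 and 0.008 m and y of yellow_bottle in the frame of rack between -0.046 and -0.03 m and z of yellow_bottle in the frame of rack below 0.012 m and angle between yellow_bottle's own z axis and vertical below 0.15 rad) and (x of black_bottle in the frame of rack between -0.008 and 0.008 m and y of black_bottle in the frame of rack between -0.084 and -0.068 m and z of black_bottle in the frame of rack below 0.012 m and angle between black_bottle's own z axis and vertical below 0.15 rad) and (x of red_bottle in the frame of rack between -0.008 and 0.008 m and y of red_bottle in the frame of rack between -0.122 and -0.106 m and z of red_bottle in the frame of rack below 0.012 m and angle between red_bottle's own z axis and vertical below 0.15 rad) and y of gel_card in the frame of rack between -0.091 and -0.061 m)) and x of gel_card in the frame of rack between -0.065 and -0.03 m and height (world z) of gel_card below 0.006 m and angle between gel_card's own z axis and vertical between 0.1 and 0.6 rad and angle between the y axis of gel_card and the y axis of rack, either way round below 0.3 rad and contact force between gel_card and rack above 0.005 N and linear speed of each of blue_bottle, yellow_bottle, red_bottle, gel_card below 0.02 m/s).
It fails at once if the black bottle is taken from its hole or shifted by more than 15 mm (distance of black_bottle from where it was at the start of the episode above 0.015 m).
It fails at once if the white-capped bottle is shifted by more than 15 mm (distance of white_bottle from where it was at the start of the episode above 0.015 m).
It fails at once if the timer is shifted by more than 15 mm (distance of timer from where it was at the start of the episode above 0.015 m).
It fails at once if a bottle is knocked over (angle between any of blue_bottle, yellow_bottle, red_bottle, black_bottle, white_bottle's own z axis and vertical above 0.7 rad).
It also fails if it takes over 115 s, if anything falls off the work surface, if the arm or the gripper's body presses on something with over 40 N, if the wrist force passes 120 N, or if a joint passes its speed limit or range.

## Working session

There is one attempt and no reset: what is moved stays moved. The work goes in short steps, Python scripts to look and compute and a shell command to move; the robot and the scene stay as the last step left them, time stands still between calls to the robot, and variables do not carry over. Pictures are saved under pics/ and viewed, at most 14 in all, crops included, and the job is handed in when it is done.

```bash
mkdir -p pics; cat > h.py <<'E'
from bench import *
import numpy as np, cv2
from scipy.spatial.transform import Rotation as R
def ray(c,u,v):
    f=c["pixels"].shape[0]/2/np.tan(np.radians(c["vertical_fov"])/2)
    d=np.array([(u-c["cx"])/f,-(v-c["cy"])/f,-1.0])
    return np.asarray(c["eye"],float),np.asarray(c["rotation"],float).reshape(3,3)@d
def at_depth(c,u,v):
    e,d=ray(c,u,v); return e+d*c["range_z"][int(round(v)),int(round(u))]
def at_z(c,u,v,z):
    e,d=ray(c,u,v); return e+d*(z-e[2])/d[2]
def project(c,p):
    f=c["pixels"].shape[0]/2/np.tan(np.radians(c["vertical_fov"])/2)
    q=np.asarray(c["rotation"],float).reshape(3,3).T@(np.asarray(p)-np.asarray(c["eye"]))
    return np.array([c["cx"]+f*q[0]/-q[2], c["cy"]+f*q[1]/q[2]])
E
python3 - <<'E'
from h import *
o=get_obs(); print({k:np.round(v,3) for k,v in o.items()})
for n in ["scene","top"]:
    c=camera(n); cv2.imwrite(f"pics/{n}0.png",c["pixels"])
    print(n,c["vertical_fov"],c["cx"],c["cy"],np.round(c["eye"],3),np.round(c["rotation"],3).tolist(),[k for k in c.keys()])
    for l in ["rack","blue_bottle","yellow_bottle","red_bottle","black_bottle","white_bottle","gel_card","card_stand","timer"]:
        t=tip_of(l,c)[:3]; b=look_for(l,c)[:2]
        print(l,[(np.round(x["xy"],1).tolist(),round(x["score"],2)) for x in t],[(np.round(x["extent"]).tolist(),round(x["score"],2)) for x in b])
E
```

```text
{'time_s': np.float64(0.0), 'joint_positions': array([-1.16 ,  0.354,  1.634,  0.   ,  1.155, -0.002]), 'joint_velocities': array([-0.002, -0.   , -0.   ,  0.   ,  0.001,  0.   ]), 'joint_efforts': array([ 1.0000e-03, -5.9384e+01, -3.3421e+01,  7.0000e-02,  2.3000e-02,
       -0.0000e+00]), 'tcp_pos': array([ 0.251, -0.572,  0.404]), 'tool_rot': array([-3.074, -0.644,  0.   ]), 'wrist_force': array([ 0.596, -0.33 ,  0.449]), 'torque': array([-0.015, -0.018,  0.02 ]), 'grasp_force': np.float64(0.0), 'grip_width': np.float64(0.092)}
scene 52.83105157679472 316.74397295707774 238.17455284419626 [0.762 0.432 0.894] [0.181, 0.724, 2.608] ['pixels', 'range_z', 'vertical_fov', 'cx', 'cy', 'eye', 'rotation', 'shot']
rack [([322.0, 298.7], 0.84)] [([286.0, 228.0, 78.0, 140.0], 0.64)]
blue_bottle [([322.4, 173.9], 0.71)] [([319.0, 146.0, 9.0, 32.0], 0.7)]
yellow_bottle [([271.7, 143.9], 0.85), ([325.8, 171.8], 0.48)] [([265.0, 113.0, 11.0, 35.0], 0.78)]
red_bottle [([336.0, 331.5], 0.55)] [([331.0, 308.0, 12.0, 23.0], 0.73)]
black_bottle [([326.4, 313.5], 0.73)] [([320.0, 291.0, 15.0, 24.0], 0
[... 510 characters left out ...]
', 'cy', 'eye', 'rotation', 'shot']
rack [([283.1, 211.8], 0.77)] [([221.0, 193.0, 125.0, 38.0], 0.74)]
blue_bottle [([405.9, 271.5], 0.66), ([190.9, 269.6], 0.58)] [([401.0, 265.0, 12.0, 10.0], 0.51)]
yellow_bottle [([461.4, 239.3], 0.49)] [([456.0, 232.0, 20.0, 11.0], 0.7)]
red_bottle [([254.5, 212.4], 0.44)] [([247.0, 204.0, 9.0, 13.0], 0.72)]
black_bottle [([315.0, 214.8], 0.57), ([271.8, 212.7], 0.46)] []
white_bottle [([316.4, 216.1], 0.68)] []
gel_card [([194.1, 267.7], 0.4)] [([179.0, 254.0, 31.0, 28.0], 0.7), ([263.0, 201.0, 11.0, 16.0], 0.45)]
card_stand [([194.0, 266.5], 0.59)] [([177.0, 253.0, 34.0, 28.0], 0.64)]
timer [([193.9, 204.2], 0.77)] [([178.0, 191.0, 27.0, 31.0], 0.72)]
```

```bash
sed -i 's/np.asarray(c\["rotation"\],float).reshape(3,3)/R.from_rotvec(c["rotation"]).as_matrix()/' h.py; python3 - <<'E'
from h import *
for n in ["scene","top"]:
    im=cv2.imread(f"pics/{n}0.png")
    cr=im[100:440,180:520] if n=="scene" else im[170:300,160:500]
    cv2.imwrite(f"pics/{n}0c.png",cv2.resize(cr,None,fx=1.75 if n=="scene" else 2.3,fy=1.75 if n=="scene" else 2.3,interpolation=cv2.INTER_CUBIC))
E
```

```text
(no output)
```

View pics/scene0c.png

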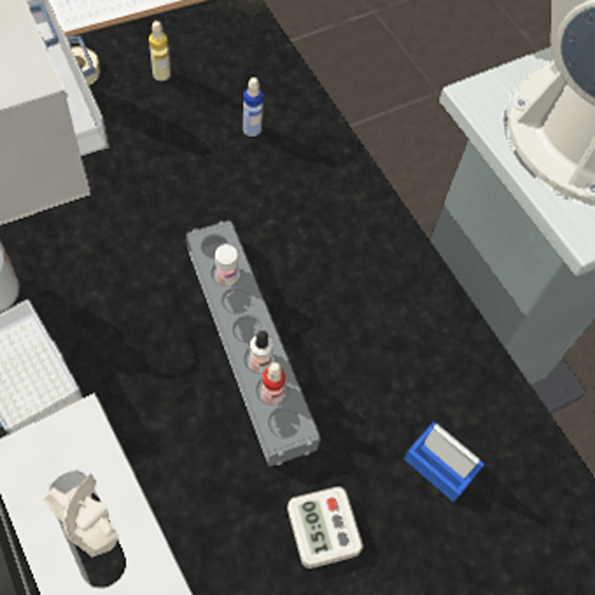

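View pics/top0c.png

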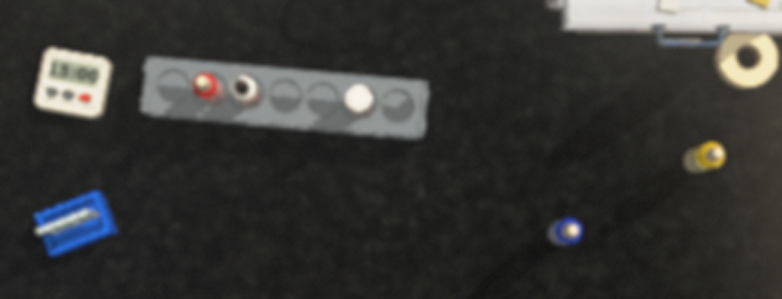

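View pics/scene0.png

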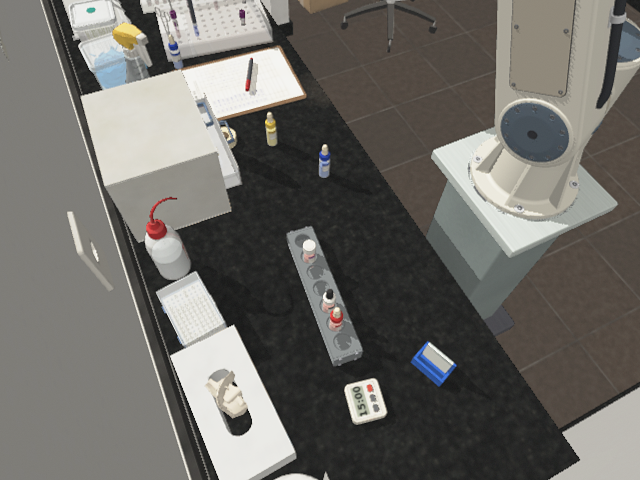

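```bash
cat >> h.py <<'E'
def cloud(c):
    h,w=c["range_z"].shape; v,u=np.mgrid[:h,:w]
    f=h/2/np.tan(np.radians(c["vertical_fov"])/2)
    d=np.stack([(u-c["cx"])/f,-(v-c["cy"])/f,-np.ones((h,w))],-1)@R.from_rotvec(c["rotation"]).as_matrix().T
    return np.asarray(c["eye"])+d*c["range_z"][...,None]
def box(P,c,x0,x1,y0,y1,z0,z1):
    m=(P[...,0]>x0)&(P[...,0]<x1)&(P[...,1]>y0)&(P[...,1]<y1)&(P[...,2]>z0)&(P[...,2]<z1)&(c["range_z"]>0)
    return P[m],c["pixels"][m]
E
python3 - <<'E'
from h import *
for n in ["scene","top"]:
    c=camera(n);P=cloud(c)
    pts={"top":dict(rack=(283,212),blue=(406,270),yellow=(464,238),red=(250,208),black=(266,209),white=(316,214),card=(190,267),timer=(194,204)),
     "scene":dict(rack=(322,299),blue=(324,165),yellow=(271,135),red=(336,320),black=(329,303),white=(309,250),card=(437,350),timer=(364,402))}[n]
    for k,(u,v) in pts.items(): print(n,k,np.round(P[v,u],3))
    # worktop noise
    q,_=box(P,c,0.3,0.4,-0.1,0.1,-.03,.03); print("floor",np.round([q[:,2].mean(),q[:,2].std()],4))
    q,col=box(P,c,0.4,0.58,-.05,.35,0.030,0.045); print("rack top",len(q),np.median(q[:,2]))
    s=col.max(1).astype(int)-col.min(1); q=q[s<30]
    r=cv2.minAreaRect(q[:,:2].astype(np.float32)); print(r)
    q,_=box(P,c,0.2,0.5,.15,.4,0.01,0.3); print("stand/card",len(q),np.round(q.min(0),3),np.round(q.max(0),3))
    for nm,(x,y) in dict(blue=(.335,-.21),yellow=(.41,-.34)).items():
        for lo,hi in((.005,.06),(.078,.11)):
            q,_=box(P,c,x-.05,x+.05,y-.05,y+.05,lo,hi); 
            if len(q): print(nm,lo,len(q),np.round(q.min(0),3),np.round(q.max(0),3),np.round(np.median(q,0),3))
E
```

```text
scene rack [0.577 0.096 0.034]
scene blue [ 0.431 -0.194  0.045]
scene yellow [ 0.502 -0.336  0.037]
scene red [0.581 0.16  0.075]
scene black [0.578 0.125 0.075]
scene white [0.565 0.01  0.08 ]
scene card [0.448 0.285 0.076]
scene timer [0.594 0.298 0.018]
floor [-0.0009  0.0016]
rack top 1427 0.0372971919720978
((0.5389171838760376, 0.1408853530883789), (0.11309993267059326, 0.3901451826095581), 13.676737785339355)
stand/card 952 [0.415 0.255 0.01 ] [0.478 0.33  0.077]
blue 0.005 1 [ 0.352 -0.207  0.005] [ 0.352 -0.207  0.005] [ 0.352 -0.207  0.005]
top rack [0.568 0.078 0.003]
top blue [ 0.423 -0.199  0.095]
top yellow [ 0.493 -0.336  0.069]
top red [0.569 0.146 0.083]
top black [0.565 0.109 0.092]
top white [ 0.553 -0.002  0.083]
top card [0.44  0.291 0.042]
top timer [0.59  0.287 0.016]
floor [0.0009 0.0029]
rack top 1240 0.03850173402077639
((0.5385943651199341, 0.13406844437122345), (0.11779116094112396, 0.37324056029319763), 14.184025764465332)
stand/card 473 [0.331 0.178 0.01 ] [0.479 0.377 0.082]
blue 0.005 117 [ 0.301 -0.26   0.005] [ 0.385 -0.162  0.01 ] [ 0.341 -0.21   0.006]
yellow 0.005 140 [ 0.36  -0.39   0.005] [ 0.46 -0.29  0.01] [ 0.417 -0.343  0.006]
```

```bash
python3 - <<'E'
from h import *
from scipy.optimize import least_squares
for n in ["scene","top"]:
    c=camera(n);P=cloud(c); print("==",n)
    q,col=box(P,c,0.50,0.66,-.12,.32,0.031,0.044)
    s=col.max(1).astype(int)-col.min(1); g=col.mean(1); q=q[(s<40)&(g>70)]
    m=cv2.connectedComponents
    r=cv2.minAreaRect(q[:,:2].astype(np.float32)); print("rack",len(q),r)
    # histogram robust: project on axes
    a=np.radians(r[2]); 
    if r[1][0]>r[1][1]: a-=np.pi/2
    # refine yaw maximizing edge-sharpness via pca
    cen=np.median(q[:,:2],0); w=q[:,:2]-cen; _,_,V=np.linalg.svd(w-w.mean(0)); print("pca yaw",np.degrees(np.arctan2(-V[0][0]*np.sign(V[0][1]),abs(V[0][1]))))
    yw=np.arctan2(-V[0][0]*np.sign(V[0][1]),abs(V[0][1])); ex=np.array([np.cos(yw),np.sin(yw)]);ey=np.array([-np.sin(yw),np.cos(yw)])
    X=q[:,:2]@ex;Y=q[:,:2]@ey
    px=np.percentile(X,[.5,2,98,99.5]);py=np.percentile(Y,[.5,2,98,99.5]); print("ext",px,py,"center",ex*(px[0]+px[3])/2+ey*(py[0]+py[3])/2)
    for nm,(x,y) in dict(blue=(.427,-.197),yellow=(.497,-.337),red=(.575,.15),black=(.57,.115),white=(.56,.0)).items():
        for lo,hi in((.02,.065),(.066,.077),(.078,.110)):
            q,_=box(P,c,x-.026,x+.026,y-.022,y+.022,lo,hi)
            if len(q)<6 : continue
            e=np.asarray(c["eye"])
            rr=.0122 if lo<.07 else .007
            f=least_squares(lambda p:np.hypot(q[:,0]-p[0],q[:,1]-p[1])-rr,[x,y],loss="soft_l1",f_scale=.002)
            print(nm,lo,len(q),"rng",np.round(q.min(0),3),np.round(q.max(0),3),"circ",np.round(f.x,4))
    q,col=box(P,c,0.36,0.54,.2,.38,0.034,0.09)
    r=cv2.minAreaRect(q[:,:2].astype(np.float32));print("card",len(q),np.round(q.min(0),3),np.round(q.max(0),3),r)
    q,col=box(P,c,0.36,0.54,.2,.38,0.02,0.034)
    r=cv2.minAreaRect(q[:,:2].astype(np.float32));print("stand",len(q),r)
    q,col=box(P,c,0.53,0.68,.23,.38,0.012,0.03)
    r=cv2.minAreaRect(q[:,:2].astype(np.float32));print("timer",len(q),r)
E
```

```text
== scene
rack 2526 ((0.5684832334518433, 0.07528940588235855), (0.2895967960357666, 0.05711042508482933), 83.79598236083984)
pca yaw -6.044922813877985
ext [0.52952712 0.53023288 0.58544105 0.58582   ] [-0.00657286 -0.00333025  0.27666151  0.27848966] center [0.56889022 0.07647483]
blue 0.02 137 rng [ 0.415 -0.206  0.02 ] [ 0.44  -0.19   0.065] circ [ 0.4263 -0.2038]
blue 0.066 64 rng [ 0.415 -0.211  0.066] [ 0.44  -0.19   0.077] circ [ 0.4257 -0.2058]
blue 0.078 50 rng [ 0.421 -0.208  0.078] [ 0.433 -0.197  0.1  ] circ [ 0.4287 -0.1942]
yellow 0.02 140 rng [ 0.486 -0.349  0.02 ] [ 0.511 -0.33   0.065] circ [ 0.4983 -0.3453]
yellow 0.066 51 rng [ 0.488 -0.351  0.067] [ 0.511 -0.332  0.076] circ [ 0.4975 -0.3481]
yellow 0.078 47 rng [ 0.492 -0.348  0.078] [ 0.505 -0.337  0.099] circ [ 0.4994 -0.3358]
red 0.02 426 rng [0.549 0.128 0.02 ] [0.601 0.172 0.065] circ [0.5765 0.1519]
red 0.066 58 rng [0.566 0.141 0.066] [0.589 0.163 0.077] circ [0.5763 0.1503]
red 0.078 87 rng [0.567 0.144 0.078] [0.586 0.16  0.104] circ [0.5764 0.1503]
black 0.02 365 rng [0.544 0.093 0.022] [0.596 0.137 0.0
[... 2045 characters left out ...]
g [0.56  0.099 0.078] [0.58  0.121 0.107] circ [0.5694 0.111 ]
white 0.02 273 rng [ 0.534 -0.022  0.022] [0.586 0.022 0.058] circ [0.5595 0.0014]
white 0.066 10 rng [ 0.545 -0.013  0.068] [0.569 0.009 0.077] circ [ 0.5577 -0.0032]
white 0.078 96 rng [ 0.546 -0.014  0.078] [0.569 0.009 0.091] circ [ 0.5569 -0.0023]
card 98 [0.417 0.265 0.034] [0.457 0.314 0.083] ((0.4462388753890991, 0.2941085398197174), (0.036182865500450134, 0.049621857702732086), 44.75520324707031)
stand 293 ((0.4418013095855713, 0.289760023355484), (0.04448970779776573, 0.0674426481127739), 20.142505645751953)
timer 746 ((0.5860673189163208, 0.2929667532444), (0.06889324635267258, 0.062038686126470566), 77.78441619873047)
```

```bash
cat >> h.py <<'E'
RC=np.array([.567,.0745]); RY=np.radians(-6.2)
EX=np.array([np.cos(RY),np.sin(RY)]);EY=np.array([-np.sin(RY),np.cos(RY)])
def hole(y,x=0): return RC+y*EY+x*EX
def plan(x,y,z,yaw=83.8):
    "grasp point target -> linear, turn units"
    o=get_obs(); M=R.from_rotvec(o["tool_rot"]).as_matrix()
    g=o["tcp_pos"]+M@[0,0,.171]
    psi=np.degrees(np.arctan2(M[1,0],M[0,0])); t=-((yaw-psi+180)%360-180)
    print("grasp pt",np.round(g,4),"yaw %.1f"%psi,"t %.2f"%o["time_s"],"-> linear",np.round(M.T@(np.array([x,y,z])-g)/.15,4).tolist(),"turn %.4f"%(t/90))
E
python3 - <<'E'
from h import *
H={}
for n in ["scene","top"]:
    c=camera(n);P=cloud(c); q,_=box(P,c,.2,.8,-.66,.42,-.01,.6)
    for p in q: 
        k=(int(p[0]/.05),int(np.floor(p[1]/.06))); H[k]=max(H.get(k,0),p[2])
print("rows x from .75 down; cols y from .36 to -.66 (cm)")
for i in range(15,3,-1): print("%.2f"%(i*.05),*["%3d"%round(100*H.get((i,j),-.09)) for j in range(6,-12,-1)])
plan(.4255,-.205,.20)
E
```

```text
rows x from .75 down; cols y from .36 to -.66 (cm)
0.75  22  22   8  10  11   8   8   8  21  21  21  21  21  21  21  27  13   1
0.70  22   9   8   8   8   8   1   1   1   1  21  21  21  21  29  29  27   1
0.65   1   1   1   1   1   1   1   1   1   1  21  21  21  21  28  28   2   2
0.60   1   3   3   5   4   4   1   1   1   1  13  19  19  20  21   1   2   2
0.55   1   3   3   5  11  11   9   9   5   1   1  12  12   3   3   1   2   2
0.50   1   1   1   4   4   5   8   8   4   1   1   1  10   1   1   1   1   1
0.45   1   3   8   1   1   1   1   1   1   1   1   1  10   1   1   3   3   2
0.40   1   8   8   1   1   1   1   1   1   1  11   1   1   1   1   1   2   3
0.35   1   1   1   1   1   1   1   1   1   1   1   1   1   1   1   1   1   1
0.30   1   1   1   1   1   1   1   1   1   1   1   1   1   1   1   1   1   1
0.25   0   0   0  -9   0   0   0  -9   0  -9   0  -9  -9  60  60  41  40  27
0.20  -9  -9  -9  -9  -9  -9  60  60  60  -9  -9  -9  -9  60  35  41  40  -9
grasp pt [ 0.2508 -0.5725  0.2337] yaw 23.7 t 2.20 -> linear [2.0501, -1.7768, 0.2246] turn -0.6683
```

```bash
python3 -m creep '[{"hand":-1,"linear":[1,-0.86,0.1],"turn":-0.2},{"hand":-1,"linear":[1,-0.86,0.1],"turn":-0.4},{"hand":-1,"linear":[1,-0.86,0.1],"turn":-0.6},{"hand":-1,"linear":[1,-0.86,0.1],"turn":-0.668},{"hand":-1,"linear":[1,-0.86,0.1],"turn":-0.668},{"hand":-1,"linear":[1,-0.86,0.1],"turn":-0.668},{"hand":-1,"linear":[1,-0.86,0.1],"turn":-0.668},{"hand":-1,"linear":[1,-0.86,0.1],"turn":-0.668},{"hand":-1,"linear":[1,-0.86,0.1],"turn":-0.668},{"hand":-1,"linear":[1,-0.86,0.1],"turn":-0.668}]' 15; python3 -c "
from h import *
plan(.4255,-.205,.16)"
```

```text
time_s: 3.03
tcp_pos: [0.3365, -0.394, 0.3898]
tool_rot: [2.336, 2.1, -0.0]
wrist_force: [0.1, 0.2, -1.0]
grip_width: 0.0919
grasp_force: 0.0
grasp pt [ 0.3365 -0.3941  0.2188] yaw 83.9 t 3.03 -> linear [1.3163, 0.4563, 0.3919] turn 0.0013
```

```bash
python3 -m creep '[{"hand":-1,"linear":[0.9,0.456,0.39],"turn":0},{"hand":-1,"linear":[0.9,0.456,0.39],"turn":0},{"hand":-1,"linear":[0.9,0.456,0.39],"turn":0},{"hand":-1,"linear":[0.9,0.456,0.39],"turn":0},{"hand":-1,"linear":[0.9,0.456,0.39],"turn":0}]'; python3 -m creep '[{"hand":-1,"linear":[0.416,0,0],"turn":0},{"hand":-1,"linear":[0.416,0,0],"turn":0},{"hand":-1,"linear":[0.416,0,0],"turn":0},{"hand":-1,"linear":[0.416,0,0],"turn":0},{"hand":-1,"linear":[0.416,0,0],"turn":0}]';  python3 -c "
from h import *
plan(.4255,-.205,.06)
c=camera('scene'); im=c['pixels'][90:250,230:450]
cv2.imwrite('pics/b1.png',cv2.resize(im,None,fx=3,fy=3,interpolation=cv2.INTER_CUBIC))
"
```

```text
time_s: 3.45
tcp_pos: [0.4204, -0.2632, 0.329]
tool_rot: [-2.336, -2.095, -0.001]
wrist_force: [-0.5, 0.4, -0.0]
grip_width: 0.0919
grasp_force: 0.0
time_s: 3.87
tcp_pos: [0.426, -0.206, 0.3315]
tool_rot: [2.339, 2.096, 0.0]
wrist_force: [-0.3, -0.3, 0.7]
grip_width: 0.0919
grasp_force: 0.0
grasp pt [ 0.4261 -0.2061  0.1605] yaw 83.7 t 3.87 -> linear [0.0072, -0.0054, 0.6702] turn -0.0008
```

View pics/b1.png

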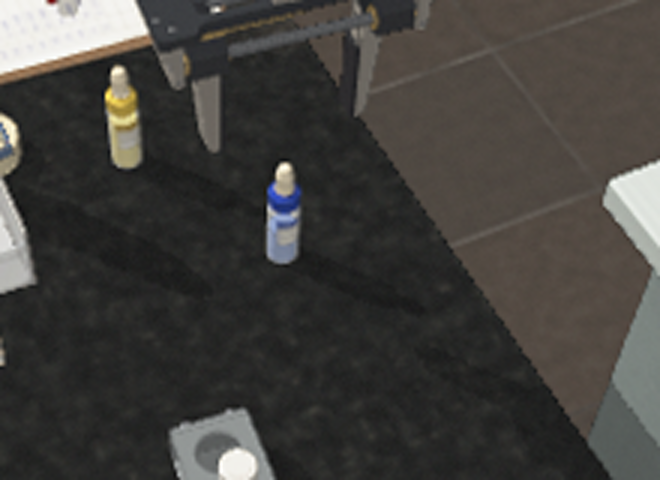

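Fingers straddle the blue bottle (crop ~(283,215)); descend and close.

```bash
python3 -m creep '[{"hand":-1,"linear":[0.007,-0.005,0.3],"turn":0},{"hand":-1,"linear":[0.007,-0.005,0.5],"turn":0},{"hand":-1,"linear":[0.007,-0.005,0.67],"turn":0},{"hand":-1,"linear":[0.007,-0.005,0.67],"turn":0},{"hand":-1,"linear":[0.007,-0.005,0.67],"turn":0},{"hand":1,"linear":[0.007,-0.005,0.67],"turn":0},{"hand":1,"linear":[0.007,-0.005,0.67],"turn":0},{"hand":1,"linear":[0.007,-0.005,0.67],"turn":0},{"hand":1,"linear":[0.007,-0.005,0.67],"turn":0},{"hand":1,"linear":[0.007,-0.005,0.67],"turn":0},{"hand":1,"linear":[0.007,-0.005,0.67],"turn":0},{"hand":1,"linear":[0.007,-0.005,0.67],"turn":0},{"hand":1,"linear":[0.007,-0.005,0.67],"turn":0},{"hand":1,"linear":[0.007,-0.005,0.67],"turn":0}]' 15; python3 -c "
from h import *
h=hole(.114);print(h)
plan(*h,.19)
"
```

```text
time_s: 5.08
tcp_pos: [0.4252, -0.2042, 0.2307]
tool_rot: [2.339, 2.098, 0.0]
wrist_force: [0.1, 0.1, 0.3]
grip_width: 0.0338
grasp_force: 0.0
[0.57931193 0.18783321]
grasp pt [ 0.4252 -0.2042  0.0597] yaw 83.8 t 5.08 -> linear [2.7095, 0.7381, -0.8686] turn -0.0003
```

```bash
python3 -m creep '[{"hand":1,"linear":[0,0,0],"turn":0},{"hand":1,"linear":[0,0,0],"turn":0},{"hand":1,"linear":[0,0,0],"turn":0},{"hand":1,"linear":[0,0,0],"turn":0},{"hand":1,"linear":[0,0,-0.1],"turn":0},{"hand":1,"linear":[0,0,-0.3],"turn":0},{"hand":1,"linear":[0,0,-0.5],"turn":0},{"hand":1,"linear":[0,0,-0.7],"turn":0},{"hand":1,"linear":[0,0,-0.87],"turn":0},{"hand":1,"linear":[0,0,-0.87],"turn":0}]' 15; python3 -c "
from h import *
plan(*hole(.114),.19)
"
```

```text
time_s: 5.92
tcp_pos: [0.4265, -0.2049, 0.3659]
tool_rot: [2.334, 2.093, 0.004]
wrist_force: [0.6, 0.3, -0.1]
grip_width: 0.0243
grasp_force: 15.0
grasp pt [ 0.4276 -0.2054  0.1949] yaw 83.8 t 5.92 -> linear [2.7159, 0.7206, 0.0306] turn -0.0003
```

```bash
python3 -m creep '[{"hand":1,"linear":[0.25,0,0],"turn":0},{"hand":1,"linear":[0.5,0.1,0],"turn":0},{"hand":1,"linear":[0.75,0.2,0],"turn":0},{"hand":1,"linear":[1,0.3,0],"turn":0},{"hand":1,"linear":[1,0.3,0],"turn":0}]'; python3 -m creep '[{"hand":1,"linear":[0.25,0.1,0],"turn":0},{"hand":1,"linear":[0.5,0.2,0],"turn":0},{"hand":1,"linear":[0.75,0.3,0],"turn":0},{"hand":1,"linear":[1,0.42,0],"turn":0},{"hand":1,"linear":[1,0.42,0],"turn":0}]'; python3 -m creep '[{"hand":1,"linear":[0.25,0,0],"turn":0},{"hand":1,"linear":[0.5,0,0],"turn":0},{"hand":1,"linear":[0.65,0,0],"turn":0},{"hand":1,"linear":[0.71,0,0],"turn":0},{"hand":1,"linear":[0.71,0,0],"turn":0},{"hand":1,"linear":[0.71,0,0],"turn":0}]'; cat > rel.py <<'E'
# measure held bottle body (relative to hole) in both cameras
from h import *
import sys
from scipy.optimize import least_squares
y=float(sys.argv[1]); z=float(sys.argv[2])  # hole y, grasp z
plan(*hole(y),.064)
D={"scene":(.5687,.0759),"top":(.5656,.0735)}   # rack centre as each camera sees it
for n in D:
    c=camera(n);P=cloud(c); h=np.array(D[n])+y*EY
    b=z-.06
    for lo,hi in((b+.003,b+.035),):
        q,_=box(P,c,h[0]-.035,h[0]+.035,h[1]-.03,h[1]+.03,lo,hi)
        if len(q)<8: print(n,"few",len(q)); continue
        f=least_squares(lambda p:np.hypot(q[:,0]-p[0],q[:,1]-p[1])-.0122,h,loss="soft_l1",f_scale=.002)
        d=f.x-h; print(n,len(q),"bottle-hole rack x,y mm",np.round([d@EX*1e3,d@EY*1e3],1),"resid",np.round(1e3*np.sqrt(np.mean(f.fun**2)),1))
    cv2.imwrite(f"pics/rel_{n}_{y}_{get_obs()['time_s']:.1f}.png",c["pixels"])
E
python3 rel.py .114 .195
```

```text
time_s: 6.33
tcp_pos: [0.4885, -0.0553, 0.3609]
tool_rot: [-2.335, -2.101, -0.004]
wrist_force: [0.4, -0.5, -0.3]
grip_width: 0.0239
grasp_force: 15.0
time_s: 6.75
tcp_pos: [0.5679, 0.0871, 0.3606]
tool_rot: [2.336, 2.101, 0.005]
wrist_force: [-0.6, -0.8, -0.2]
grip_width: 0.0239
grasp_force: 15.0
time_s: 7.25
tcp_pos: [0.5763, 0.1876, 0.3604]
tool_rot: [-2.338, -2.098, 0.002]
wrist_force: [0.3, -1.2, -0.0]
grip_width: 0.0239
grasp_force: 15.0
grasp pt [0.5761 0.1874 0.1894] yaw 83.8 t 7.25 -> linear [0.0061, 0.022, 0.8362] turn 0.0003
scene 90 bottle-hole rack x,y mm [-3.  -1.9] resid 1.1
top few 0
```

```bash
python3 -m creep '[{"hand":1,"linear":[0.009,0.022,0.2],"turn":0},{"hand":1,"linear":[0.009,0.022,0.4],"turn":0},{"hand":1,"linear":[0.009,0.022,0.55],"turn":0},{"hand":1,"linear":[0.009,0.022,0.55],"turn":0},{"hand":1,"linear":[0.009,0.022,0.6],"turn":0},{"hand":1,"linear":[0.009,0.022,0.65],"turn":0},{"hand":1,"linear":[0.009,0.022,0.7],"turn":0},{"hand":1,"linear":[0.009,0.022,0.72],"turn":0}]'; python3 rel.py .114 .081
```

```text
time_s: 8.02
tcp_pos: [0.5802, 0.1889, 0.2531]
tool_rot: [2.339, 2.097, 0.001]
wrist_force: [-0.0, -0.5, -0.5]
grip_width: 0.0243
grasp_force: 15.0
grasp pt [0.5803 0.189  0.0821] yaw 83.8 t 8.02 -> linear [-0.0082, -0.0059, 0.121] turn -0.0005
scene 468 bottle-hole rack x,y mm [ 2.7 16.5] resid 9.7
top 24 bottle-hole rack x,y mm [ 17.3 -33.6] resid 7.3
```

```bash
python3 -m creep '[{"hand":1,"linear":[-0.005,-0.003,0.06],"turn":0},{"hand":1,"linear":[-0.005,-0.003,0.11],"turn":0},{"hand":1,"linear":[-0.005,-0.003,0.11],"turn":0},{"hand":0,"linear":[-0.005,-0.003,0.11],"turn":0},{"hand":0,"linear":[-0.005,-0.003,0.11],"turn":0},{"hand":-0.2,"linear":[-0.005,-0.003,0.11],"turn":0},{"hand":-0.2,"linear":[-0.005,-0.003,0.11],"turn":0},{"hand":-0.2,"linear":[-0.005,-0.003,0.11],"turn":0},{"hand":-0.2,"linear":[-0.005,-0.003,0.11],"turn":0},{"hand":-0.2,"linear":[-0.005,-0.003,0.0],"turn":0},{"hand":-0.2,"linear":[-0.005,-0.003,-0.2],"turn":0},{"hand":-0.2,"linear":[-0.005,-0.003,-0.4],"turn":0},{"hand":-0.2,"linear":[-0.005,-0.003,-0.6],"turn":0},{"hand":-0.2,"linear":[-0.005,-0.003,-0.6],"turn":0}]'; python3 -c "
from h import *
plan(*hole(.076),.064)"; python3 rel.py .114 .06
```

```text
time_s: 9.28
tcp_pos: [0.5812, 0.189, 0.3493]
tool_rot: [2.336, 2.095, 0.013]
wrist_force: [0.8, 0.2, 1.1]
grip_width: 0.0552
grasp_force: 0.0
grasp pt [0.5827 0.1895 0.1783] yaw 83.8 t 9.28 -> linear [-0.2695, -0.0271, 0.7609] turn -0.0003
grasp pt [0.5827 0.1895 0.1783] yaw 83.8 t 9.28 -> linear [-0.0162, -0.0272, 0.7618] turn -0.0003
scene 251 bottle-hole rack x,y mm [ 9.9 15.2] resid 15.0
top 32 bottle-hole rack x,y mm [ -9.7 -14.1] resid 11.3
```

```bash
python3 -m creep '[{"hand":-0.2,"linear":[-0.27,-0.02,0],"turn":0},{"hand":-0.2,"linear":[-0.27,-0.02,0],"turn":0},{"hand":-0.2,"linear":[-0.27,-0.02,0],"turn":0},{"hand":-0.2,"linear":[-0.27,-0.02,0],"turn":0}]'; python3 -c "
from h import *
plan(*hole(.076),.066)
from scipy.optimize import least_squares
D={'scene':(.5687,.0759),'top':(.5656,.0735)}
for n in D:
    c=camera(n);P=cloud(c)
    for y in (.114,.038):
        h=np.array(D[n])+y*EY
        q,_=box(P,c,h[0]-.018,h[0]+.018,h[1]-.018,h[1]+.018,.05,.105)
        if len(q)>5: print(n,y,len(q),np.round(q.max(0)-[*h,0],3),np.round(np.median(q,0)-[*h,0],3))
    im=c['pixels'][190:400,250:420] if n=='scene' else c['pixels'][170:260,200:360]
    cv2.imwrite(f'pics/r1{n}.png',cv2.resize(im,None,fx=2.8,fy=2.8,interpolation=cv2.INTER_CUBIC))
"
```

```text
time_s: 9.72
tcp_pos: [0.5719, 0.1484, 0.3422]
tool_rot: [-2.339, -2.096, 0.002]
wrist_force: [0.2, 1.1, 0.3]
grip_width: 0.0552
grasp_force: 0.0
grasp pt [0.5717 0.1484 0.1712] yaw 83.7 t 9.72 -> linear [0.014, 0.0234, 0.701] turn -0.0009
scene 0.114 208 [0.012 0.012 0.104] [0.003 0.004 0.077]
scene 0.038 125 [0.011 0.013 0.102] [0.001 0.007 0.076]
top 0.038 91 [0.011 0.008 0.105] [-0.003 -0.004  0.078]
```

View pics/r1scene.png

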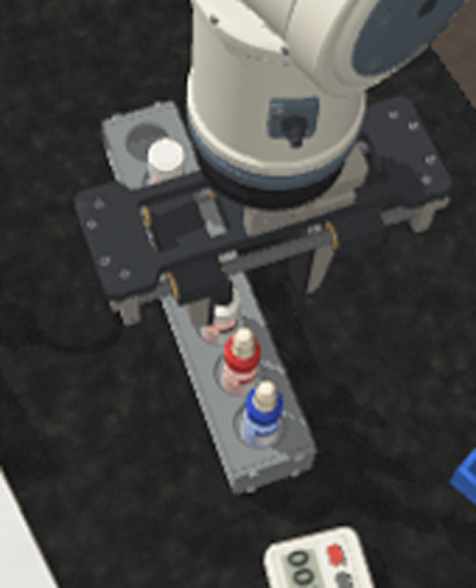

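Blue stands upright in the left end hole (crop ~(262,412)), red next to it (240,360). Descending on red.

```bash
python3 -m creep '[{"hand":-0.2,"linear":[0.013,0.022,0.1],"turn":0},{"hand":-0.2,"linear":[0.013,0.022,0.3],"turn":0},{"hand":-0.2,"linear":[0.013,0.022,0.5],"turn":0},{"hand":-0.2,"linear":[0.013,0.022,0.65],"turn":0},{"hand":-0.2,"linear":[0.013,0.022,0.71],"turn":0},{"hand":-0.2,"linear":[0.013,0.022,0.71],"turn":0},{"hand":1,"linear":[0.013,0.022,0.71],"turn":0},{"hand":1,"linear":[0.013,0.022,0.71],"turn":0},{"hand":1,"linear":[0.013,0.022,0.71],"turn":0},{"hand":1,"linear":[0.013,0.022,0.71],"turn":0},{"hand":1,"linear":[0.013,0.022,0.71],"turn":0},{"hand":1,"linear":[0.013,0.022,0.71],"turn":0},{"hand":1,"linear":[0.013,0.022,0.71],"turn":0},{"hand":1,"linear":[0.013,0.022,0.71],"turn":0}]' 15; python3 -c "
from h import *
plan(*hole(0),.064)"
```

```text
time_s: 10.98
tcp_pos: [0.576, 0.1502, 0.2376]
tool_rot: [2.338, 2.097, 0.002]
wrist_force: [-0.9, 0.4, 5.5]
grip_width: 0.0243
grasp_force: 14.9
grasp pt [0.5763 0.1503 0.0666] yaw 83.8 t 10.98 -> linear [-0.5088, -0.0066, 0.017] turn -0.0004
```

```bash
python3 -m creep '[{"hand":1,"linear":[0,0,-0.1],"turn":0},{"hand":1,"linear":[0,0,-0.3],"turn":0},{"hand":1,"linear":[0,0,-0.5],"turn":0},{"hand":1,"linear":[0,0,-0.7],"turn":0},{"hand":1,"linear":[0,0,-0.82],"turn":0},{"hand":1,"linear":[0,0,-0.82],"turn":0},{"hand":1,"linear":[-0.2,0,-0.82],"turn":0},{"hand":1,"linear":[-0.4,0,-0.82],"turn":0},{"hand":1,"linear":[-0.509,-0.007,-0.82],"turn":0},{"hand":1,"linear":[-0.509,-0.007,-0.82],"turn":0},{"hand":1,"linear":[-0.509,-0.007,-0.82],"turn":0},{"hand":1,"linear":[-0.509,-0.007,-0.82],"turn":0}]'; python3 rel.py 0 .187
```

```text
time_s: 11.98
tcp_pos: [0.5663, 0.0747, 0.3591]
tool_rot: [-2.339, -2.097, 0.0]
wrist_force: [-0.0, 1.2, -0.2]
grip_width: 0.0238
grasp_force: 14.9
grasp pt [0.5662 0.0748 0.1881] yaw 83.7 t 11.98 -> linear [-0.0016, 0.0058, 0.8276] turn -0.0006
scene 110 bottle-hole rack x,y mm [-0.8 -0.6] resid 0.6
top few 0
```

```bash
python3 -m creep '[{"hand":1,"linear":[0,0.006,0.2],"turn":0},{"hand":1,"linear":[0,0.006,0.4],"turn":0},{"hand":1,"linear":[0,0.006,0.52],"turn":0},{"hand":1,"linear":[0,0.006,0.52],"turn":0},{"hand":1,"linear":[0,0.006,0.6],"turn":0},{"hand":1,"linear":[0,0.006,0.68],"turn":0},{"hand":1,"linear":[0,0.006,0.7],"turn":0}]'; python3 -c "
from h import *
plan(*hole(0),.067)"
```

```text
time_s: 12.67
tcp_pos: [0.5671, 0.0745, 0.2536]
tool_rot: [-2.338, -2.098, 0.001]
wrist_force: [-0.8, -0.7, 0.4]
grip_width: 0.0237
grasp_force: 14.9
grasp pt [0.567  0.0745 0.0826] yaw 83.8 t 12.67 -> linear [0.0001, 0.0001, 0.1041] turn -0.0001
```

```bash
python3 -m creep '[{"hand":1,"linear":[0,0,0.06],"turn":0},{"hand":1,"linear":[0,0,0.1],"turn":0},{"hand":1,"linear":[0,0,0.1],"turn":0},{"hand":0,"linear":[0,0,0.1],"turn":0},{"hand":0,"linear":[0,0,0.1],"turn":0},{"hand":-0.2,"linear":[0,0,0.1],"turn":0},{"hand":-0.2,"linear":[0,0,0.1],"turn":0},{"hand":-0.2,"linear":[0,0,0.1],"turn":0},{"hand":-0.2,"linear":[0,0,0.1],"turn":0},{"hand":-0.2,"linear":[0,0,0],"turn":0},{"hand":-0.2,"linear":[0,0,-0.2],"turn":0},{"hand":-0.2,"linear":[0,0,-0.4],"turn":0},{"hand":-0.2,"linear":[0,0,-0.6],"turn":0},{"hand":-0.2,"linear":[0,0,-0.6],"turn":0}]'; python3 -m creep '[{"hand":-0.2,"linear":[-0.25,-0.15,0],"turn":0.08},{"hand":-0.2,"linear":[-0.5,-0.3,0],"turn":0.16},{"hand":-0.2,"linear":[-0.75,-0.45,0],"turn":0.24},{"hand":-0.2,"linear":[-1,-0.6,0],"turn":0.32},{"hand":-0.6,"linear":[-1,-0.6,0],"turn":0.4},{"hand":-0.6,"linear":[-1,-0.6,0],"turn":0.48},{"hand":-0.6,"linear":[-1,-0.6,0],"turn":0.56},{"hand":-0.6,"linear":[-1,-0.6,0],"turn":0.64},{"hand":-0.6,"linear":[-1,-0.6,0],"turn":0.72},{"hand":-0.6,"linear":[-1,-0.6,0],"turn":0.8},{"hand":-0.6,"linear":[-1,-0.6,0],"turn":0.88},{"hand":-0.6,"linear":[-1,-0.6,0],"turn":0.931},{"hand":-0.6,"linear":[-1,-0.6,0],"turn":0.931},{"hand":-0.6,"linear":[-1,-0.6,0],"turn":0.931}]'; python3 -c "
from h import *
from scipy.optimize import least_squares
plan(.4972,-.348,.17,0)
D={'scene':(.5687,.0759),'top':(.5656,.0735)}
for n in D:
    c=camera(n);P=cloud(c)
    for y in (.114,.038,0,-.076):
        h=np.array(D[n])+y*EY
        q,_=box(P,c,h[0]-.018,h[0]+.018,h[1]-.018,h[1]+.018,.062,.105)
        if len(q)>8:
            f=least_squares(lambda p:np.hypot(q[:,0]-p[0],q[:,1]-p[1])-.0122,h,loss='soft_l1',f_scale=.002); print(n,y,len(q),np.round(f.x-h,4),q[:,2].max().round(3))
"
```

```text
time_s: 13.83
tcp_pos: [0.569, 0.0744, 0.3505]
tool_rot: [2.335, 2.094, 0.011]
wrist_force: [1.0, -0.6, -0.2]
grip_width: 0.0551
grasp_force: 0.0
time_s: 15.0
tcp_pos: [0.4613, -0.0651, 0.3444]
tool_rot: [-3.142, -0.004, 0.0]
wrist_force: [0.5, 0.3, -0.2]
grip_width: 0.0737
grasp_force: 0.0
grasp pt [ 0.4613 -0.0651  0.1734] yaw 0.2 t 15.00 -> linear [0.2345, 1.8866, 0.0227] turn 0.0017
scene 0.114 172 [-0.0034 -0.0047] 0.105
scene 0.038 164 [-0.0028 -0.0045] 0.104
scene 0 162 [-0.0023 -0.0057] 0.103
scene -0.076 166 [-0.0001 -0.0002] 0.085
top 0.114 90 [0.0028 0.0039] 0.105
top 0.038 89 [0.0036 0.0035] 0.105
top 0 89 [0.0033 0.0022] 0.104
top -0.076 18 [-0.0008 -0.0017] 0.087
```

```bash
python3 -m creep '[{"hand":-0.6,"linear":[0.0,0.25,0],"turn":0},{"hand":-0.6,"linear":[0.0,0.5,0],"turn":0},{"hand":-0.6,"linear":[0.0,0.75,0],"turn":0},{"hand":-0.6,"linear":[0.05,0.95,0],"turn":0},{"hand":-0.6,"linear":[0.05,0.95,0],"turn":0}]'; python3 -m creep '[{"hand":-0.6,"linear":[0.05,0.25,0],"turn":0},{"hand":-0.6,"linear":[0.1,0.5,0],"turn":0},{"hand":-0.6,"linear":[0.15,0.75,0],"turn":0},{"hand":-0.6,"linear":[0.185,0.937,0],"turn":0},{"hand":-0.6,"linear":[0.185,0.937,0],"turn":0},{"hand":-0.6,"linear":[0.185,0.937,0],"turn":0}]'; python3 -c "
from h import *
plan(.4972,-.348,.06,0)
for n in ('scene','top'):
    c=camera(n);P=cloud(c)
    q,_=box(P,c,.45,.56,-.45,-.25,.105,.6); print(n,len(q))
    im=c['pixels'][70:250,180:400] if n=='scene' else c['pixels'][180:300,380:540]
    cv2.imwrite(f'pics/y1{n}.png',cv2.resize(im,None,fx=2.8,fy=2.8,interpolation=cv2.INTER_CUBIC))
"
```

```text
time_s: 15.52
tcp_pos: [0.4699, -0.2119, 0.345]
tool_rot: [3.139, -0.001, 0.004]
wrist_force: [0.6, 0.4, -0.7]
grip_width: 0.0736
grasp_force: 0.0
time_s: 16.02
tcp_pos: [0.4965, -0.349, 0.3441]
tool_rot: [-3.141, 0.001, 0.001]
wrist_force: [-0.6, -0.1, -1.5]
grip_width: 0.0735
grasp_force: 0.0
grasp pt [ 0.4965 -0.3489  0.1731] yaw -0.0 t 16.02 -> linear [0.0053, -0.0057, 0.7543] turn -0.0005
scene 3841
top 6812
```

View pics/y1scene.png

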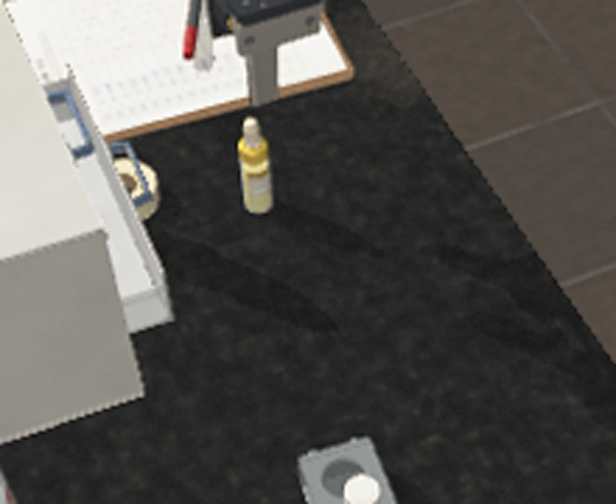

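Yellow bottle (crop (256,175)) stands clear of the open drawer; gripper is above it. Grasp.

```bash
python3 -m creep '[{"hand":-0.6,"linear":[0.005,-0.006,0.2],"turn":0},{"hand":-0.6,"linear":[0.005,-0.006,0.4],"turn":0},{"hand":-0.6,"linear":[0.005,-0.006,0.6],"turn":0},{"hand":-0.6,"linear":[0.005,-0.006,0.75],"turn":0},{"hand":-0.6,"linear":[0.005,-0.006,0.75],"turn":0},{"hand":0.2,"linear":[0.005,-0.006,0.75],"turn":0},{"hand":1,"linear":[0.005,-0.006,0.75],"turn":0},{"hand":1,"linear":[0.005,-0.006,0.75],"turn":0},{"hand":1,"linear":[0.005,-0.006,0.75],"turn":0},{"hand":1,"linear":[0.005,-0.006,0.75],"turn":0},{"hand":1,"linear":[0.005,-0.006,0.75],"turn":0},{"hand":1,"linear":[0.005,-0.006,0.75],"turn":0},{"hand":1,"linear":[0.005,-0.006,0.75],"turn":0},{"hand":1,"linear":[0.005,-0.006,0.75],"turn":0},{"hand":1,"linear":[0.005,-0.006,0.75],"turn":0},{"hand":1,"linear":[0.005,-0.006,0.75],"turn":0}]' 15;  python3 -m creep '[{"hand":1,"linear":[0,0,0],"turn":0},{"hand":1,"linear":[0,0,-0.1],"turn":0},{"hand":1,"linear":[0,0,-0.3],"turn":0},{"hand":1,"linear":[0,0,-0.5],"turn":0},{"hand":1,"linear":[0,0,-0.7],"turn":0},{"hand":1,"linear":[0,0,-0.88],"turn":0},{"hand":1,"linear":[0,0,-0.88],"turn":0},{"hand":1,"linear":[-0.1,-0.2,-0.88],"turn":0},{"hand":1,"linear":[-0.2,-0.4,-0.88],"turn":0},{"hand":1,"linear":[-0.3,-0.6,-0.88],"turn":0},{"hand":1,"linear":[-0.3,-0.8,-0.88],"turn":0},{"hand":1,"linear":[-0.3,-1,-0.88],"turn":0},{"hand":1,"linear":[-0.3,-1,-0.88],"turn":0}]'; python3 -c "
from h import *
plan(*hole(.076),.19)"
```

```text
time_s: 17.45
tcp_pos: [0.4975, -0.3474, 0.2324]
tool_rot: [3.141, -0.001, 0.0]
wrist_force: [-0.1, -0.1, 3.7]
grip_width: 0.0239
grasp_force: 15.0
time_s: 18.53
tcp_pos: [0.4513, -0.1936, 0.3633]
tool_rot: [-3.139, -0.002, 0.003]
wrist_force: [-1.1, -0.0, -1.1]
grip_width: 0.024
grasp_force: 15.0
grasp pt [ 0.4509 -0.1932  0.1923] yaw 0.1 t 18.53 -> linear [0.8312, -2.2876, 0.0188] turn -0.9304
```

```bash
python3 -m creep '[{"hand":1,"linear":[0.0,-0.25,0],"turn":-0.08},{"hand":1,"linear":[0.05,-0.5,0],"turn":-0.16},{"hand":1,"linear":[0.1,-0.75,0],"turn":-0.24},{"hand":1,"linear":[0.2,-1,0],"turn":-0.32},{"hand":1,"linear":[0.2,-1,0],"turn":-0.4},{"hand":1,"linear":[0.2,-1,0],"turn":-0.48},{"hand":1,"linear":[0.2,-1,0],"turn":-0.56},{"hand":1,"linear":[0.2,-1,0],"turn":-0.64},{"hand":1,"linear":[0.2,-1,0],"turn":-0.72},{"hand":1,"linear":[0.2,-1,0],"turn":-0.8},{"hand":1,"linear":[0.2,-1,0],"turn":-0.88},{"hand":1,"linear":[0.2,-1,0],"turn":-0.93},{"hand":1,"linear":[0.2,-1,0],"turn":-0.93},{"hand":1,"linear":[0.2,-1,0],"turn":-0.93}]'; python3 -c "
from h import *
plan(*hole(.076),.19)"
```

```text
time_s: 19.7
tcp_pos: [0.4825, -0.0475, 0.3637]
tool_rot: [-2.343, -2.092, 0.001]
wrist_force: [-0.4, 0.2, 0.0]
grip_width: 0.0242
grasp_force: 15.0
grasp pt [ 0.4824 -0.0475  0.1927] yaw 83.5 t 19.70 -> linear [1.3788, 0.4662, 0.0176] turn -0.0032
```

```bash
python3 -m creep '[{"hand":1,"linear":[0.25,0.1,0],"turn":0},{"hand":1,"linear":[0.5,0.2,0],"turn":0},{"hand":1,"linear":[0.75,0.35,0],"turn":0},{"hand":1,"linear":[1,0.466,0],"turn":-0.003},{"hand":1,"linear":[1,0.466,0],"turn":-0.003}]'; python3 -m creep '[{"hand":1,"linear":[0.2,0,0],"turn":0},{"hand":1,"linear":[0.379,0,0],"turn":0},{"hand":1,"linear":[0.379,0,0],"turn":0},{"hand":1,"linear":[0.379,0,0],"turn":0},{"hand":1,"linear":[0.379,0,0],"turn":0},{"hand":1,"linear":[0.379,0,0],"turn":0}]'; python3 rel.py .076 .19
```

```text
time_s: 20.12
tcp_pos: [0.5717, 0.0987, 0.3642]
tool_rot: [2.336, 2.1, 0.006]
wrist_force: [-0.6, 0.6, -0.3]
grip_width: 0.0236
grasp_force: 15.0
time_s: 20.62
tcp_pos: [0.5743, 0.1496, 0.364]
tool_rot: [-2.337, -2.099, 0.001]
wrist_force: [-0.2, -0.3, -0.1]
grip_width: 0.0241
grasp_force: 15.0
grasp pt [0.5742 0.1495 0.193 ] yaw 83.9 t 20.62 -> linear [0.0047, 0.0068, 0.8599] turn 0.0006
scene 95 bottle-hole rack x,y mm [-0.9 -3.6] resid 0.5
top few 0
```

```bash
python3 -m creep '[{"hand":1,"linear":[0.018,0.007,0.2],"turn":0},{"hand":1,"linear":[0.018,0.007,0.4],"turn":0},{"hand":1,"linear":[0.018,0.007,0.55],"turn":0},{"hand":1,"linear":[0.018,0.007,0.58],"turn":0},{"hand":1,"linear":[0.018,0.007,0.58],"turn":0},{"hand":1,"linear":[0.018,0.007,0.65],"turn":0},{"hand":1,"linear":[0.018,0.007,0.72],"turn":0},{"hand":1,"linear":[0.018,0.007,0.75],"turn":0}]'; python3 -c "
from h import *
plan(*hole(.076),.067)"
```

```text
time_s: 21.38
tcp_pos: [0.5758, 0.1531, 0.2513]
tool_rot: [2.336, 2.101, 0.001]
wrist_force: [-0.2, 0.1, -0.2]
grip_width: 0.024
grasp_force: 15.0
grasp pt [0.5759 0.1531 0.0803] yaw 83.9 t 21.38 -> linear [-0.0208, -0.0026, 0.0886] turn 0.0015
```

```bash
python3 -m creep '[{"hand":1,"linear":[0,0,0.06],"turn":0},{"hand":1,"linear":[0,0,0.09],"turn":0},{"hand":1,"linear":[0,0,0.09],"turn":0},{"hand":0,"linear":[0,0,0.09],"turn":0},{"hand":0,"linear":[0,0,0.09],"turn":0},{"hand":-0.2,"linear":[0,0,0.09],"turn":0},{"hand":-0.2,"linear":[0,0,0.09],"turn":0},{"hand":-0.2,"linear":[0,0,0.09],"turn":0},{"hand":-0.2,"linear":[0,0,0.09],"turn":0},{"hand":-0.2,"linear":[0,0,0],"turn":0},{"hand":-0.2,"linear":[0,0,-0.2],"turn":0},{"hand":-0.2,"linear":[0,0,-0.4],"turn":0},{"hand":-0.2,"linear":[0,0,-0.6],"turn":0},{"hand":-0.2,"linear":[0,0,-0.6],"turn":0},{"hand":-0.2,"linear":[0,0,-0.6],"turn":0}]'; python3 -c "
from h import *
plan(.444,.291,.16,110.3)"
```

```text
time_s: 22.63
tcp_pos: [0.5763, 0.1533, 0.3436]
tool_rot: [2.334, 2.1, 0.006]
wrist_force: [-0.5, 0.1, -1.0]
grip_width: 0.0547
grasp_force: 0.0
grasp pt [0.577  0.1535 0.1726] yaw 83.9 t 22.63 -> linear [0.8179, -0.9784, 0.0819] turn -0.2928
```

```bash
python3 -m creep '[{"hand":-0.2,"linear":[0.1,-0.2,0],"turn":-0.08},{"hand":-0.2,"linear":[0.25,-0.4,0],"turn":-0.16},{"hand":-0.2,"linear":[0.4,-0.6,0],"turn":-0.24},{"hand":-0.2,"linear":[0.6,-0.8,0],"turn":-0.293},{"hand":-0.2,"linear":[0.818,-0.978,0],"turn":-0.293},{"hand":-0.2,"linear":[0.818,-0.978,0],"turn":-0.293},{"hand":-0.2,"linear":[0.818,-0.978,0],"turn":-0.293},{"hand":-0.2,"linear":[0.818,-0.978,0],"turn":-0.293},{"hand":-0.2,"linear":[0.818,-0.978,0],"turn":-0.293}]'; python3 -c "
from h import *
from scipy.optimize import least_squares
plan(.444,.291,.062,110.3)
D={'scene':(.5687,.0759),'top':(.5656,.0735)}
for n in D:
    c=camera(n);P=cloud(c)
    for y in (.114,.076,.038,0,-.076):
        h=np.array(D[n])+y*EY
        q,_=box(P,c,h[0]-.018,h[0]+.018,h[1]-.018,h[1]+.018,.062,.108)
        if len(q)>8:
            f=least_squares(lambda p:np.hypot(q[:,0]-p[0],q[:,1]-p[1])-.0122,h,loss='soft_l1',f_scale=.002); print(n,y,len(q),np.round(f.x-h,4),q[:,2].max().round(3))
    q,_=box(P,c,.40,.49,.23,.35,.045,.085)
    if len(q)>10: print(n,'card',len(q),cv2.minAreaRect(q[:,:2].astype(np.float32)),q[:,2].max())
    if n=='scene': cv2.imwrite('pics/c1.png',cv2.resize(c['pixels'][210:440,270:500],None,fx=2.5,fy=2.5,interpolation=cv2.INTER_CUBIC))
"
```

```text
time_s: 23.38
tcp_pos: [0.4432, 0.2899, 0.341]
tool_rot: [-1.796, -2.578, 0.002]
wrist_force: [-0.5, -0.5, 0.4]
grip_width: 0.0552
grasp_force: 0.0
grasp pt [0.4431 0.2897 0.17  ] yaw 110.3 t 23.38 -> linear [0.0065, 0.0092, 0.7202] turn -0.0003
scene 0.114 171 [-0.0034 -0.0049] 0.104
scene 0.076 169 [-0.0029 -0.0037] 0.103
scene 0.038 162 [-0.0027 -0.0047] 0.103
scene 0 160 [-0.0026 -0.0056] 0.104
scene -0.076 166 [-0.0004 -0.0002] 0.084
top 0.114 94 [0.0026 0.004 ] 0.106
top 0.076 96 [0.0033 0.0043] 0.105
top 0.038 95 [0.0044 0.0036] 0.106
top 0 91 [0.0029 0.0027] 0.107
top -0.076 108 [-0.0002  0.    ] 0.088
top card 66 ((0.44393932819366455, 0.28331729769706726), (0.005289157386869192, 0.04056524485349655), 20.970121383666992) 0.08181852711328497
```

View pics/c1.png

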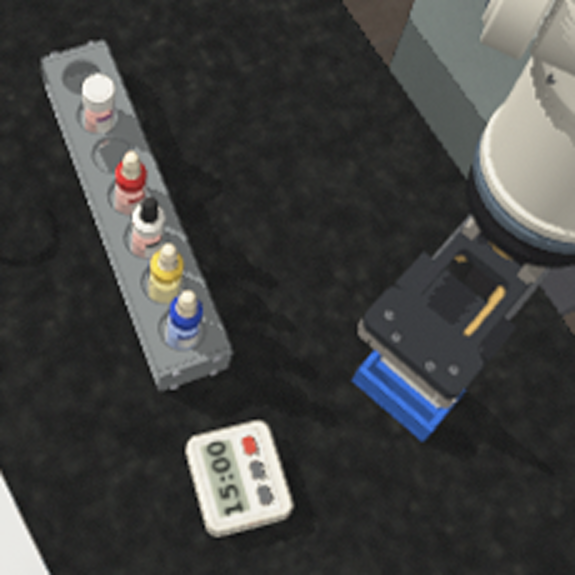

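Row is right: blue (185,318), yellow (166,270), black (147,225), red (130,180). Now grip the card.

```bash
python3 -m creep '[{"hand":-0.2,"linear":[0.006,0.009,0.2],"turn":0},{"hand":-0.2,"linear":[0.006,0.009,0.4],"turn":0},{"hand":-0.2,"linear":[0.006,0.009,0.6],"turn":0},{"hand":-0.2,"linear":[0.006,0.009,0.69],"turn":0},{"hand":-0.2,"linear":[0.006,0.009,0.69],"turn":0},{"hand":0.3,"linear":[0.006,0.009,0.69],"turn":0},{"hand":0.6,"linear":[0.006,0.009,0.69],"turn":0},{"hand":1,"linear":[0.006,0.009,0.69],"turn":0},{"hand":1,"linear":[0.006,0.009,0.69],"turn":0},{"hand":1,"linear":[0.006,0.009,0.69],"turn":0},{"hand":1,"linear":[0.006,0.009,0.69],"turn":0},{"hand":1,"linear":[0.006,0.009,0.69],"turn":0},{"hand":1,"linear":[0.006,0.009,0.69],"turn":0},{"hand":1,"linear":[0.006,0.009,0.69],"turn":0},{"hand":1,"linear":[0.006,0.009,0.69],"turn":0},{"hand":1,"linear":[0.006,0.009,0.69],"turn":0},{"hand":1,"linear":[0.006,0.009,0.69],"turn":0},{"hand":1,"linear":[0.006,0.009,0.69],"turn":0}]' 12; python3 -c "
from h import *
plan(*hole(.038,-.09),.066)"
```

```text
time_s: 24.98
tcp_pos: [0.4439, 0.2921, 0.2384]
tool_rot: [1.795, 2.578, 0.0]
wrist_force: [-0.2, 0.3, 6.0]
grip_width: 0.0046
grasp_force: 12.0
grasp pt [0.4439 0.2921 0.0674] yaw 110.3 t 24.98 -> linear [-1.1509, -0.158, 0.0092] turn 0.2947
```

```bash
python3 -m creep '[{"hand":1,"linear":[0,0,-0.1],"turn":0},{"hand":1,"linear":[0,0,-0.25],"turn":0},{"hand":1,"linear":[0,0,-0.4],"turn":0},{"hand":1,"linear":[0,0,-0.4],"turn":0},{"hand":1,"linear":[-0.2,0,-0.4],"turn":0.08},{"hand":1,"linear":[-0.4,-0.1,-0.4],"turn":0.16},{"hand":1,"linear":[-0.6,-0.2,-0.4],"turn":0.24},{"hand":1,"linear":[-0.8,-0.25,-0.4],"turn":0.294},{"hand":1,"linear":[-1,-0.25,-0.4],"turn":0.294},{"hand":1,"linear":[-1,-0.25,-0.4],"turn":0.294},{"hand":1,"linear":[-1,-0.25,-0.4],"turn":0.294}]'; python3 -c "
from h import *
plan(*hole(.038,-.09),.1)"
```

```text
time_s: 25.9
tcp_pos: [0.4608, 0.1371, 0.2976]
tool_rot: [-2.34, -2.096, 0.001]
wrist_force: [-0.2, 0.6, -0.1]
grip_width: 0.0049
grasp_force: 12.0
grasp pt [0.4607 0.1371 0.1266] yaw 83.7 t 25.90 -> linear [-0.0849, 0.15, 0.1773] turn -0.0010
```

```bash
python3 -m creep '[{"hand":1,"linear":[-0.04,0.1,0.05],"turn":0},{"hand":1,"linear":[-0.085,0.2,0.12],"turn":0},{"hand":1,"linear":[-0.085,0.2,0.16],"turn":0},{"hand":1,"linear":[-0.085,0.2,0.16],"turn":0},{"hand":1,"linear":[-0.085,0.2,0.16],"turn":0}]'; cat > card.py <<'E'
from h import *
import sys
plan(*hole(.038,float(sys.argv[1])),.0640)
D={'scene':(.5687,.0759),'top':(.5656,.0735)}
for n in D:
    c=camera(n);P=cloud(c)
    q,_=box(P,c,.4,.62,0.03,.22,float(sys.argv[2]),float(sys.argv[3]))
    d=q[:,:2]-D[n]; X=d@EX;Y=d@EY; m=(X<-.031)&(X>-.13)&(Y>-.02)&(Y<.1); X,Y,Z=X[m],Y[m],q[m,2]
    if len(X)>10: print(n,len(X),"x",np.round(np.percentile(X,[1,50,99]),4),"y",np.round(np.percentile(Y,[1,50,99]),4),"z",np.round(np.percentile(Z,[1,99]),3))
c=camera('scene'); cv2.imwrite(sys.argv[4],cv2.resize(c['pixels'][260:400,280:460],None,fx=4,fy=4,interpolation=cv2.INTER_CUBIC))
E
python3 card.py -.0445 .035 .08 pics/k1.png
```

```text
time_s: 26.32
tcp_pos: [0.4883, 0.1231, 0.2735]
tool_rot: [-2.336, -2.099, 0.003]
wrist_force: [-0.9, -0.1, -0.2]
grip_width: 0.0045
grasp_force: 12.0
grasp pt [0.4879 0.1231 0.1025] yaw 83.9 t 26.32 -> linear [-0.012, 0.2632, 0.2559] turn 0.0011
scene 82 x [-0.0824 -0.0808 -0.0798] y [0.0332 0.0536 0.0653] z [0.041 0.08 ]
```

View pics/k1.png

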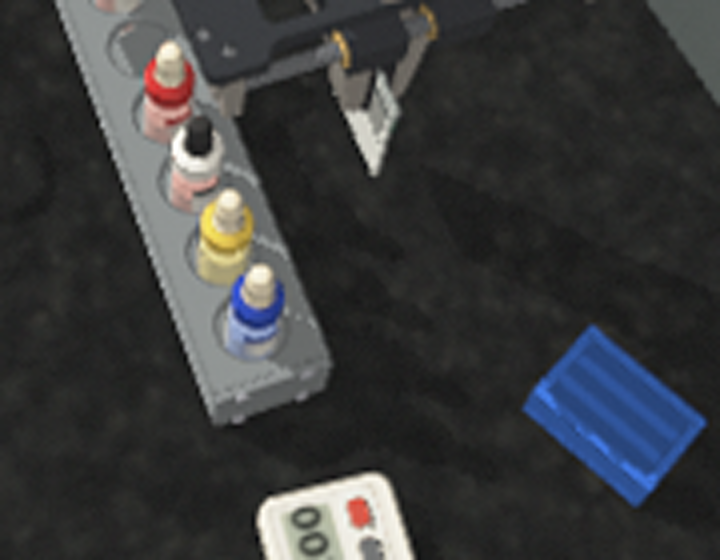

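```bash
python3 -m creep '[{"hand":1,"linear":[-0.008,0.1,0.05],"turn":0},{"hand":1,"linear":[-0.008,0.2,0.15],"turn":0},{"hand":1,"linear":[-0.008,0.253,0.22],"turn":0},{"hand":1,"linear":[-0.008,0.253,0.25],"turn":0},{"hand":1,"linear":[-0.008,0.253,0.25],"turn":0},{"hand":1,"linear":[-0.008,0.253,0.25],"turn":0}]'; python3 card.py -.046 .004 .04 pics/k2.png
```

```text
time_s: 26.97
tcp_pos: [0.526, 0.1173, 0.2368]
tool_rot: [-2.337, -2.099, 0.001]
wrist_force: [0.2, -0.1, -0.4]
grip_width: 0.0051
grasp_force: 12.0
grasp pt [0.5259 0.1173 0.0658] yaw 83.9 t 26.97 -> linear [-0.0008, -0.0032, 0.0123] turn 0.0008
scene 59 x [-0.1073 -0.0425 -0.0417] y [0.033  0.0532 0.0814] z [0.004 0.038]
top 29 x [-0.0854 -0.0727 -0.0325] y [-0.0196 -0.0101  0.0967] z [0.004 0.007]
```

```bash
python3 -m creep '[{"hand":1,"linear":[0,-0.003,0.01],"turn":0},{"hand":1,"linear":[0,-0.003,0.02],"turn":0},{"hand":1,"linear":[0,-0.003,0.02],"turn":0},{"hand":1,"linear":[0,-0.003,0.02],"turn":0}]' 5; python3 -m creep '[{"hand":0.85,"linear":[0,0,0],"turn":0},{"hand":0.85,"linear":[0,0,0],"turn":0},{"hand":0.7,"linear":[0,0,0],"turn":0},{"hand":0.7,"linear":[0,0,0],"turn":0},{"hand":0.7,"linear":[0,0,0],"turn":0},{"hand":0.7,"linear":[0,0,0],"turn":0}]'; python3 card.py -.046 .004 .04 pics/k3.png
```

```text
time_s: 27.45
tcp_pos: [0.5262, 0.1172, 0.2337]
tool_rot: [-2.337, -2.099, 0.0]
wrist_force: [0.0, -0.3, 0.3]
grip_width: 0.0051
grasp_force: 5.0
time_s: 27.95
tcp_pos: [0.5264, 0.1172, 0.2337]
tool_rot: [2.337, 2.099, 0.0]
wrist_force: [-0.1, -0.6, -0.2]
grip_width: 0.0139
grasp_force: 0.0
grasp pt [0.5264 0.1172 0.0627] yaw 83.9 t 27.95 -> linear [-0.0006, -0.0066, -0.0088] turn 0.0007
scene 59 x [-0.046  -0.0419 -0.041 ] y [0.0356 0.0517 0.0642] z [0.006 0.039]
top 21 x [-0.0864 -0.061  -0.0327] y [-0.0194 -0.0106  0.0989] z [0.004 0.009]
```

View pics/k3.png

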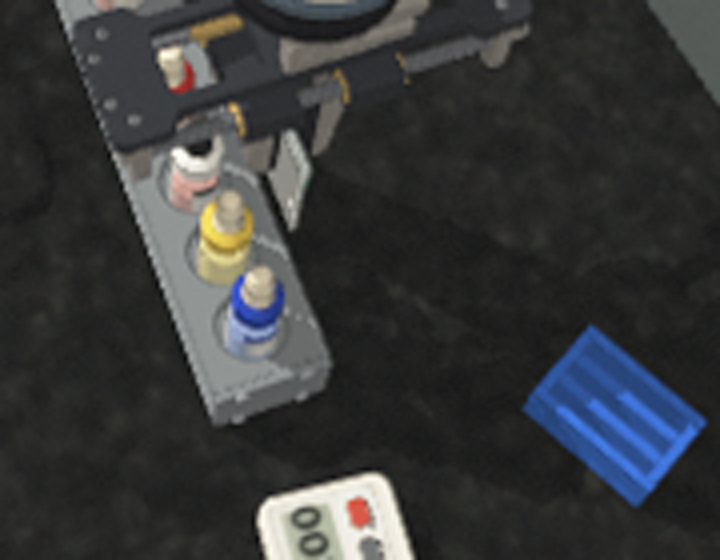

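Card stands upright between the open fingers (290,180). Raise straight up.

```bash
python3 -m creep '[{"hand":0.7,"linear":[0,0,-0.03],"turn":0},{"hand":0.7,"linear":[0,0,-0.07],"turn":0},{"hand":0.7,"linear":[0,0,-0.12],"turn":0},{"hand":0.7,"linear":[0,0,-0.18],"turn":0},{"hand":0.7,"linear":[0,0,-0.25],"turn":0},{"hand":0.7,"linear":[0,0,-0.35],"turn":0},{"hand":0.7,"linear":[0,0,-0.4],"turn":0},{"hand":0.7,"linear":[0,0,-0.4],"turn":0}]'; python3 card.py -.08 .004 .09 pics/k4.png
```

```text
time_s: 28.77
tcp_pos: [0.5271, 0.1174, 0.2961]
tool_rot: [2.336, 2.098, 0.005]
wrist_force: [0.6, -0.5, -0.7]
grip_width: 0.0137
grasp_force: 0.0
grasp pt [0.5277 0.1175 0.1251] yaw 83.9 t 28.77 -> linear [-0.0037, -0.2435, 0.4064] turn 0.0007
scene 228 x [-0.0589 -0.042  -0.0411] y [0.0118 0.045  0.0635] z [0.004 0.071]
top 40 x [-0.1073 -0.0832 -0.0338] y [-0.0197  0.0271  0.0854] z [0.004 0.008]
```

View pics/k4.png

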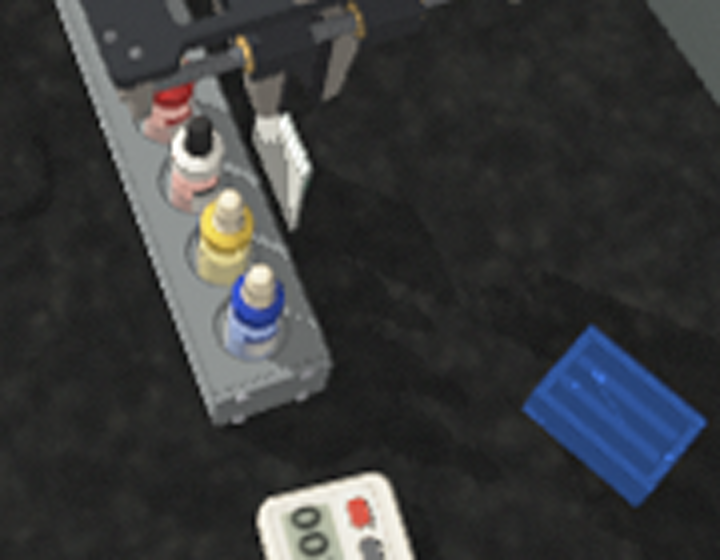

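Card stands free and upright (285,170). Close, back off, lower behind it.

```bash
python3 -m creep '[{"hand":1,"linear":[-0.004,-0.1,0],"turn":0},{"hand":1,"linear":[-0.004,-0.2,0],"turn":0},{"hand":1,"linear":[-0.004,-0.34,0],"turn":0},{"hand":1,"linear":[-0.004,-0.34,0],"turn":0},{"hand":1,"linear":[-0.004,-0.34,0.15],"turn":0},{"hand":1,"linear":[-0.004,-0.34,0.3],"turn":0},{"hand":1,"linear":[-0.004,-0.34,0.32],"turn":0},{"hand":1,"linear":[-0.004,-0.34,0.32],"turn":0},{"hand":1,"linear":[-0.004,-0.34,0.32],"turn":0}]'; python3 card.py -.0645 .004 .09 pics/k5.png
```

```text
time_s: 29.67
tcp_pos: [0.476, 0.1221, 0.2458]
tool_rot: [-2.337, -2.099, 0.001]
wrist_force: [0.5, 0.1, -0.5]
grip_width: 0.0003
grasp_force: 0.0
grasp pt [0.4759 0.1221 0.0748] yaw 83.9 t 29.67 -> linear [0.0036, 0.2084, 0.0717] turn 0.0007
scene 349 x [-0.1075 -0.0427 -0.0411] y [0.0173 0.0459 0.0636] z [0.005 0.088]
top 36 x [-0.1235 -0.0732 -0.0319] y [-0.0196 -0.0068  0.0077] z [0.004 0.009]
```

```bash
python3 -m creep '[{"hand":1,"linear":[0,0.06,0],"turn":0},{"hand":1,"linear":[0,0.12,0],"turn":0},{"hand":1,"linear":[0,0.16,0],"turn":0},{"hand":1,"linear":[0,0.175,0],"turn":0},{"hand":1,"linear":[0,0.185,0],"turn":0},{"hand":1,"linear":[0,0.195,0],"turn":0},{"hand":1,"linear":[0,0.205,0],"turn":0},{"hand":1,"linear":[0,0.215,0],"turn":0},{"hand":1,"linear":[0,0.225,0],"turn":0},{"hand":1,"linear":[0,0.235,0],"turn":0},{"hand":1,"linear":[0,0.245,0],"turn":0},{"hand":1,"linear":[0,0.255,0],"turn":0},{"hand":1,"linear":[0,0.255,0],"turn":0}]'; python3 card.py -.0645 .004 .09 pics/k6.png
```

```text
time_s: 30.9
tcp_pos: [0.5139, 0.118, 0.2457]
tool_rot: [2.337, 2.099, 0.0]
wrist_force: [-0.3, -0.5, 0.3]
grip_width: 0.0005
grasp_force: 0.0
grasp pt [0.5139 0.118  0.0747] yaw 83.9 t 30.90 -> linear [0.0034, -0.0468, 0.0713] turn 0.0007
scene 300 x [-0.0691 -0.0406 -0.0362] y [0.0146 0.046  0.0638] z [0.005 0.09 ]
top 41 x [-0.113  -0.0825 -0.0331] y [-0.0195 -0.0106  0.0995] z [0.004 0.009]
```

View pics/k6.png

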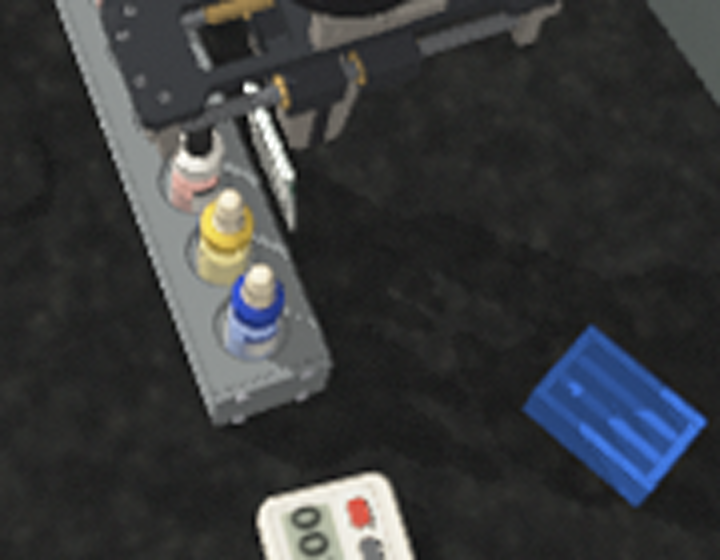

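Card has begun to tilt (~5°, still on the finger). Push on slowly.

```bash
python3 -m creep '[{"hand":1,"linear":[0,0.01,0],"turn":0},{"hand":1,"linear":[0,0.02,0],"turn":0},{"hand":1,"linear":[0,0.03,0],"turn":0},{"hand":1,"linear":[0,0.04,0],"turn":0},{"hand":1,"linear":[0,0.05,0],"turn":0},{"hand":1,"linear":[0,0.05,0],"turn":0},{"hand":1,"linear":[0,0.05,0],"turn":0}]'; python3 card.py -.0645 .004 .09 pics/k7.png
```

```text
time_s: 31.63
tcp_pos: [0.5211, 0.1172, 0.2457]
tool_rot: [2.337, 2.099, 0.0]
wrist_force: [0.3, 0.4, 0.2]
grip_width: 0.0005
grasp_force: 0.0
grasp pt [0.5211 0.1172 0.0747] yaw 83.9 t 31.63 -> linear [0.0037, -0.0953, 0.0711] turn 0.0006
scene 191 x [-0.0627 -0.041  -0.0312] y [0.0171 0.046  0.0633] z [0.006 0.089]
top 34 x [-0.1033 -0.0588 -0.0333] y [-0.0195 -0.0082  0.0969] z [0.004 0.009]
```

View pics/k7.png

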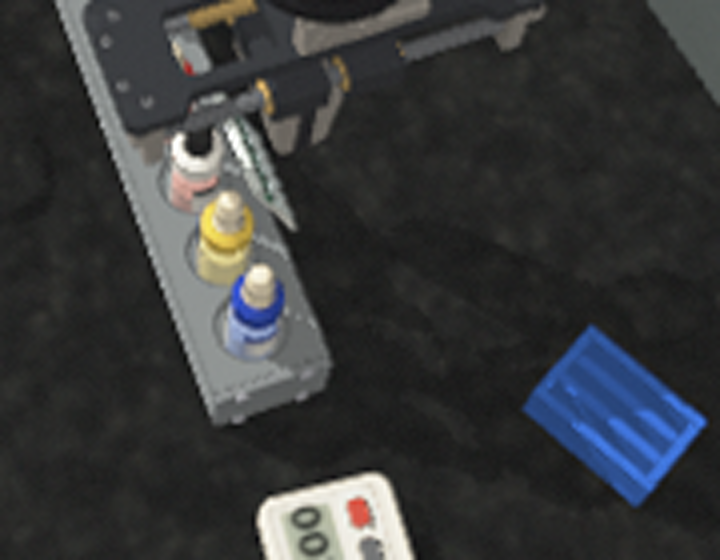

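```bash
python3 -m creep '[{"hand":1,"linear":[0,-0.05,0],"turn":0},{"hand":1,"linear":[0,-0.15,0],"turn":0},{"hand":1,"linear":[0,-0.3,0],"turn":0},{"hand":1,"linear":[0,-0.3,0],"turn":0},{"hand":1,"linear":[0,-0.3,-0.2],"turn":0},{"hand":1,"linear":[0,-0.5,-0.4],"turn":0},{"hand":1,"linear":[0,-0.7,-0.6],"turn":0},{"hand":1,"linear":[0,-0.8,-0.7],"turn":0},{"hand":1,"linear":[0,-0.8,-0.7],"turn":0}]'; python3 -c "
from h import *
D={'scene':(.5687,.0759),'top':(.5656,.0735)}
for n in D:
    c=camera(n);P=cloud(c); q,col=box(P,c,.45,.62,0.03,.22,.005,.075)
    d=q[:,:2]-D[n]; X=d@EX;Y=d@EY; m=(X<-.014)&(X>-.075)&(Y>-.005)&(Y<.08)&(col.min(1)>90)&((q[:,2]>.043)|(X<-.03)); 
    print(n,m.sum(),'x',np.round(np.percentile(X[m],[1,99]),4),'y',np.round(np.percentile(Y[m],[1,50,99]),4),'z',np.round(np.percentile(q[m,2],[1,99]),3))
    A=np.c_[q[m,2],Y[m],np.ones(m.sum())]; s=np.linalg.lstsq(A,X[m],rcond=None)[0]; print('lean rad',np.arctan(s[0]),'yaw',s[1],'foot x',s[2]+s[1]*.038)
    cv2.imwrite(f'pics/f_{n}.png',cv2.resize(c['pixels'][210:440,270:500] if n=='scene' else c['pixels'][180:300,170:370],None,fx=2.5,fy=2.5,interpolation=cv2.INTER_CUBIC))
"
```

```text
time_s: 32.53
tcp_pos: [0.3998, 0.1302, 0.3534]
tool_rot: [2.336, 2.099, 0.005]
wrist_force: [1.1, 1.0, 0.4]
grip_width: 0.0009
grasp_force: 0.0
scene 176 x [-0.0428 -0.0179] y [0.0122 0.0405 0.0639] z [0.008 0.068]
lean rad 0.3802517042966784 yaw 0.011227567316535 foot x -0.046815594342155445
top 276 x [-0.0442 -0.0176] y [0.0111 0.0368 0.0634] z [0.007 0.073]
lean rad 0.34807740562429346 yaw -0.013559293597108668 foot x -0.04598721550686799
```

View pics/f_scene.png

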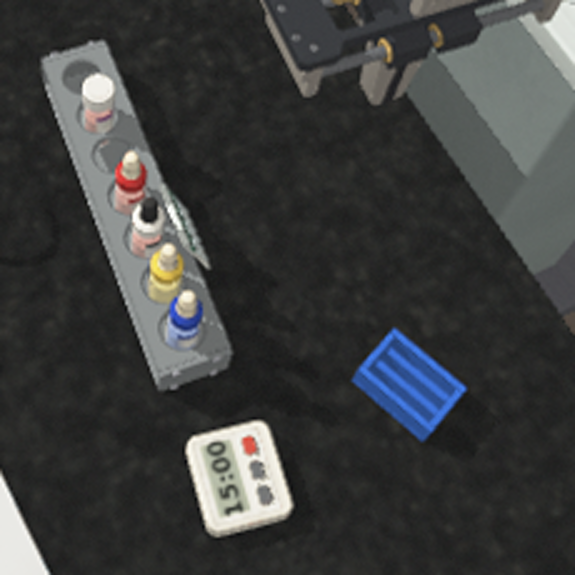

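View pics/f_top.png

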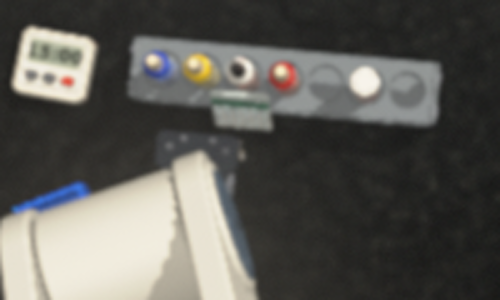

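The top view shows blue (158,65), yellow (199,68), black (242,71) and red (284,75) in the right order. The card leans squarely on the rack in front of black (242,110) at about 0.36 rad, y ≈ 0.038, green band up. Handing in.

```bash
python3 -c "
from bench import *
print(finish_job())"
```

```text
the job is handed in; nothing more can be done
None
```

I handed the job in at about 33 s of robot time: blue, yellow, black and red stand in neighbouring holes from left to right, and the gel card leans on the rack's front at about 0.36 rad, green band up, square in front of the black bottle; the final pictures show this, but `finish_job()` returned no verdict.

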